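# Push the brass medallion home into the carved plate

### The arm

A 6-joint arm with a two-finger parallel gripper is mounted at the origin on the work surface. World frame = base frame: x ahead of the robot, y to its left, z up, the work surface at z = 0. Lengths are in mm, angles in degrees, forces in N, time in s.
With the tool pointing down it reaches from about 300 to 850 mm from the base axis. Payload 4.2 kg.
Tool frame: the origin (TCP) lies between the finger pads; the fingertips stand 14 mm ahead of it and the grasp point (between the pads) lies 5 mm behind it (env.finger_overhang is the distance from the TCP to the fingertips, in mm); z points along the fingers, y is the line along which they close (so a half turn about z gives the same grasp; the last joint's range is limited). The gripper opens to 91 mm and grips with 3 to 60 N. Pads are 32 mm wide; open, the fingers measure 118 mm over their backs; the gripper's body (76 mm by 178 mm) begins 60 mm behind the grasp point.
Start: joints at [-69.213, 18.312, 89.639, -0, 72.044, -1.146], TCP at [214.777, -533.397, 227.976] pointing down, gripper open.
Joint ranges: [-177.97, 177.97], [-48.28, 115.42], [12.27, 149.76], [-77.06, 257.06], [2.81, 150.46], [-146.56, 146.56]. Speed limits (degrees/s): [147.25, 147.25, 180, 180, 180, 180].

### API

Orientations are given as [roll, pitch, yaw] about the fixed x, y, z axes, in that order (R = Rz(yaw) Ry(pitch) Rx(roll)).
In Python, from workcell import status, cams, env, finder gives the robot as it stands.
- The arm moves only by the tool apply_moves, never from a script. Its argument "increments" is a list of rows, each a list of 7 numbers: the opening, from -1 (shut) to 1 (fully open), then the shift along the world's x, y, z in m, then the turn, a rotation vector about the world's x, y, z in degrees. In form: [[gripper, x, y, z, ax, ay, az], ...]. A call has 1 to 5 rows; each row shifts and turns the commanded pose from where the row before left it; what a row does not reach is not made up. A row lasts 1/12 s, in which the tool goes at most 41.7 mm and 7.16 degrees, less where a joint would pass 70% of its speed; a pose out of reach is approached as far as the arm can. A call with a gripper value outside its range is refused whole. The fingers move at their own pace and stop on an object; "newtons" is the grip in N (left out, the last holds). Time passes only in rows, so rows that do not move let the fingers close. It gives the time, the measured TCP pose, the force, the opening and the grip force at its end, in the units of the state.
- status.state(): the state, without advancing time (a new reading comes with each control period).
- cams.grab_frame(name): name is "scene" or "top"; returns a dict with "color" (480x640x3 uint8, red, green, blue), "intrinsics" (3x3 intrinsics, pixels), "R" (3x3) and "t" (3): a world point X has camera coordinates R X + t. Camera axes: x right, y down, z forward; pixel columns grow to the right and rows downward; lengths in mm; the calibration is good to about 2 mm. A picture is of the moment at which its call begins. There is no depth.
- env.job_done(): hands the job in; it is judged then, once.
Trained networks look in the newest picture that a camera, given by its name, has taken for a name from the list of things; names that differ only in an ending like _2 or _b are one class to them, and where a whole thing is asked for, a point or a joint stands for the part that bears it (a point fixed in the world has none). Each returns a list of dicts, best first, with "score" (0 to 1); they miss things now and then, are a little off and sometimes report something else, mostly with a low value. They report only what shows in the picture. A call takes as long as a camera call. They do not tell look-alikes from the thing itself.
- finder.boxes_of(query, camera): "rect" ([left, top, width, height] in pixels, round what is visible of it).
- finder.trace(query, camera): "pixels" (480x640 bool, what is visible of it) and "rect" ([left, top, width, height] in pixels, round what is visible of it).
The state is a dict: "time_s": time; "qpos": joint angles; "qvel": joint speeds; "effort": joint torques, N m; "ee_pos": TCP position; "ee_rot": TCP orientation; "force": force on the tool from outside, world axes, zero at the start; "torque": the same for the moment, N m; "gripper_width": finger opening in mm; "gripper_force": force on a finger pad.
Only numpy, scipy, OpenCV 4.12 (cv2) and the standard library are available. Lean on these libraries where they do the work, as an engineer would, in place of code of your own. Each camera call takes 0.05 s, during which the arm holds its last target. There are 200 camera calls.

### The job

With the fingertips, push the loose brass medallion across the face of the carved wooden plate until it drops into the round recess in the plate's middle, without picking it up or lifting it. Then press it down firmly, but not hard, so that it lies flat and flush on its fixing pad, and finish while still pressing on it with the fingertips. Leave the mallet, the punch, the round box and the bottle where they are.

Things in the scene. Friction and masses are not known exactly. Their poses are not given: they have to be found in the camera images.
- medallion: Loose brass disc with chased ornament, 92 mm in diameter, 6 mm thick, 0.2 to 0.45 kg. Starts flat on the plate's face (edge up to 18 mm over the recess), centre 75 to 100 mm from the recess's centre, on any side of it but the one nearest the robot. Its trailing edge stays up on the recess's edge until its centre is within 2 mm of the recess's. Origin: centre of its underside; z: its axis, up.
- recess (a point): Centre of the mouth of the round recess in the plate's middle, level with the plate's flat upper face (80 mm above the table). The recess is 96 mm in diameter, 6 mm deep, with an upright wall and a flat floor bearing a tan fixing pad: the medallion has 2 mm to spare all round and is flush with the face when home, its origin then 6 mm below this point. z up.
- stand: Dark carved wooden plate, 280 mm in diameter and 18 mm thick, with a flat smooth upper face (the carving is only colour), screwed onto a heavy round steel stand (180 mm across the foot, 62 mm high). All one fixed piece that cannot move. Origin: on the axis, at table level; z up; the recess's axis is this axis.
- mallet: Bystander: wooden mallet lying on the table, head 60 x 105 x 56 mm, handle 145 mm long and 22 mm thick along the body's -x. Origin: on the table under it, about 25 mm to the handle side of the head.
- punch: Bystander: steel chasing punch lying on the table, 130 mm long, 9 mm thick, along the body's x. Origin: on the table, under its middle.
- round_box: Bystander: round lidded box standing on the table, 102 mm in diameter, 48 mm high, red-brown with a pale lid. Origin: centre of its underside.
- bottle: Bystander: closed water bottle with blue label and cap standing on the table, 64 mm in diameter, 205 mm high. Origin: centre of its underside.
Mind the look-alikes: they are no part of the job. There is more than one size of the medallion; the one meant has the size given above.

How it is judged:
By the outcome, as a careful person would: the job done as asked, in the order asked, and still so for the second after the job is handed in, while the arm keeps its last pose, push and grip.
It also fails if it takes over 48 s, if anything falls off the work surface, if the arm or the gripper's body presses on something with over 40 N, if the wrist force passes 120 N, or if a joint passes its speed limit or range.

## Working session

There is one attempt and no reset: what is moved stays moved. The work goes in short steps, Python scripts to look and compute and a tool call to move; the robot and the scene stay as the last step left them, time stands still between calls to the robot, and variables do not carry over. Pictures are saved under pics/ and viewed, at most 10 in all, crops included, and the job is handed in when it is done.

Besides the shell and the picture viewer there is one more tool, called after "Emit:" in YAML: its name, and indented under it one key for each argument. apply_moves: Moves the arm, as the interface text tells. Its arguments: {"type":"object","properties":{"increments":{"type":"array","items":{"type":"array","items":{"type":"number"}}},"newtons":{"type":"number"}},"required":["increments"]}

```bash
mkdir -p pics; cat > h.py <<'E'
import numpy as np,cv2
from workcell import status,cams,env,finder
def ray(f,uv,z):
    K,R,t=np.array(f["intrinsics"]),np.array(f["R"]),np.array(f["t"])
    d=R.T@np.linalg.inv(K)@np.array([uv[0],uv[1],1.]); c=-R.T@t
    return c+d*(z-c[2])/d[2]
def proj(f,X):
    p=np.array(f["intrinsics"])@(np.array(f["R"])@np.array(X,float)+np.array(f["t"])); return p[:2]/p[2]
def circ(f,mask,z):
    c=max(cv2.findContours(mask.astype(np.uint8),0,cv2.CHAIN_APPROX_NONE)[0],key=cv2.contourArea)
    c=cv2.convexHull(c)[:,0]
    P=np.array([ray(f,p,z)[:2] for p in c],np.float32)
    (a,b),(w,h),_=cv2.fitEllipse(P); return np.round([a,b,w,h],1)
E
python3 - <<'E'
from h import *
ims=[]
for n in("scene","top"):
    f=cams.grab_frame(n); cv2.imwrite(f"pics/{n}0.png",f["color"][:,:,::-1])
    for q,z in(("medallion",86),("stand",80),("recess",80),("mallet",30),("punch",5),("round_box",48),("bottle",205)):
        for r in finder.trace(q,n)[:4]:
            try:c=circ(f,r["pixels"],z)
            except Exception as e:c=e
            print(n,q,round(r["score"],2),r["rect"],c)
print(status.state())
E
```

```text
scene medallion 0.98 [220.4, 276.0, 57.2, 42.4] [789.9 -57.2 119.5 124.1]
scene medallion 0.81 [286.2, 280.5, 25.5, 28.7] [752.9  56.6  61.5  65.7]
scene medallion 0.68 [273.9, 226.0, 35.1, 28.3] [589.3 -28.7  92.1  95.5]
scene stand 0.74 [254.1, 185.7, 109.7, 74.9] [503.1 -25.1 274.4 294.7]
scene recess 0.75 [254.0, 181.4, 107.5, 82.6] [502.6 -25.9 278.1 297.8]
scene recess 0.35 [448.6, 253.5, 34.8, 16.3] [486.9 393.9  13.6 117.9]
scene mallet 0.61 [189.8, 143.3, 40.9, 55.5] [ 389.5 -382.8  128.9  264.4]
scene punch 0.54 [443.8, 253.4, 41.1, 19.7] [419.6 385.8  15.1 131.7]
scene round_box 0.88 [423.8, 306.8, 44.4, 40.9] [672.7 390.6 102.7 124.1]
scene bottle 0.81 [141.3, 172.9, 28.8, 65.1] [ 715.7 -336.1   62.   271.2]
top medallion 0.78 [289.0, 167.7, 28.6, 29.7] [673.3  27.8  59.6  61.7]
top medallion 0.73 [307.7, 201.1, 46.5, 44.8] [589.1 -28.9  91.   93.9]
top medallion 0.59 [326.9, 137.8, 60.7, 56.2] [712.5 -86.3 119.  121.4]
top stand 0.96 [260.7, 201.7, 141.5, 138.4] [497.6 -27.6 277.7 278.5]
top stand 0.37 [494.3, 182.7, 56.0, 46.1] [ 632.1 -418.8   68.9  131.7]
top recess 0
[... 468 characters left out ...]
482.7 -23.4 249.1 249.7]
{'time_s': 0.8, 'qpos': array([-6.92130049e+01,  1.83086882e+01,  8.96388064e+01, -6.11379688e-04,
        7.20439247e+01, -1.14827535e+00]), 'qvel': array([ 0.06606139,  0.03935008,  0.05146418,  0.00342681, -0.09307775,
        0.08883074]), 'effort': array([ 5.47724030e-04, -4.12296975e+01, -2.32222956e+01,  7.26712751e-02,
        3.75665480e-02, -2.07940144e-05]), 'ee_pos': array([ 214.77642463, -533.39497911,  228.00946664]), 'ee_rot': array([1.79991433e+02, 7.53467005e-04, 2.19354589e+01]), 'force': array([ 0.69289535,  0.28416325, -0.16650485]), 'torque': array([-0.02300253, -0.02886866, -0.04457202]), 'gripper_force': 0.0, 'gripper_width': 91.39423363247106}
```

```bash
python3 - <<'E'
import cv2,numpy as np
a=cv2.imread("pics/top0.png")[120:350,230:430]; b=cv2.imread("pics/scene0.png")[160:330,200:380]
a=cv2.resize(a,None,fx=2.4,fy=2.4,interpolation=2)[:552]; b=cv2.resize(b,(312,295),interpolation=2)
o=np.zeros((552,800,3),np.uint8); o[:,:480]=a; o[:295,485:797]=b
cv2.imwrite("pics/c1.png",o)
E
```

```text
(no output)
```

View pics/top0.png

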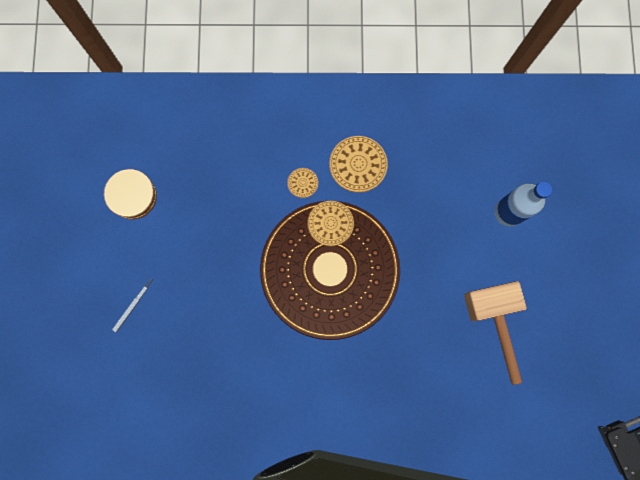

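View pics/c1.png

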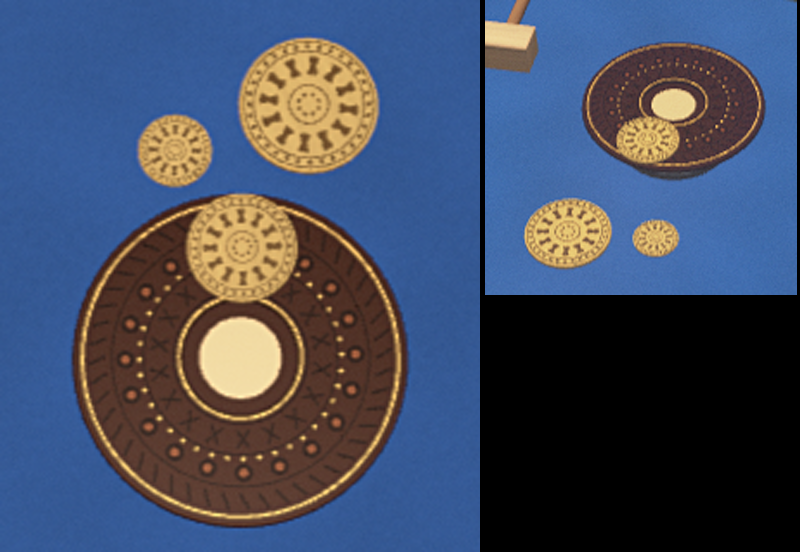

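Lookalikes: the 119 mm disc at top px (357,163) and the ~60 mm disc at (303,183), both on the table. The 92 mm disc at (330,223), on the plate with its edge over the recess rim, is the right one, and the crop agrees. The recess centre is near px (330,269). Next I'll refine both centres.

```bash
python3 - <<'E'
from h import *
for n,z0 in(("top",0),("scene",0)):
    f=cams.grab_frame(n); im=f["color"].astype(int)
    c=proj(f,[500,-27,74]); x,y=c.astype(int)
    tan=((im[:,:,0]>190)&(im[:,:,1]>170)&(im[:,:,2]>120)).astype(np.uint8)
    k,l,s,_=cv2.connectedComponentsWithStats(tan); m=l==l[y,x]
    print(n,"pad",s[l[y,x]],circ(f,m,74),circ(f,m,76))
    blue=(im[:,:,2]>im[:,:,0]+30)
    w=np.zeros(blue.shape,bool); a,b=proj(f,[500,-27,80]).astype(int); w[b-110:b+110,a-110:a+110]=1
    # plate: not blue, trace-based
    r=finder.trace("stand",n)[0]["pixels"]; r2=[q for q in finder.trace("medallion",n) if abs(circ(f,q["pixels"],86)[2]-92)<8][0]["pixels"]
    print("plate",circ(f,r|r2,80),"med",circ(f,r2,86),circ(f,r2,83))
E
```

```text
top pad [314 252  33  34 883] [498.1 -27.4  66.6  67.1] [497.9 -27.3  66.5  67. ]
plate [497.5 -27.2 277.2 278.8] med [589.4 -29.   91.2  92.2] [590.  -29.1  91.4  92.4]
scene pad [296 211  25  18 347] [495.7 -28.6  65.4  66.1] [497.6 -27.7  65.3  66. ]
plate [502.2 -24.9 279.2 294.5] med [589.9 -29.4  92.1  95.3] [587.3 -30.6  92.3  95.5]
```

Emit:
apply_moves:
  increments:
    - [0.1,0.022,0.025,0.003,0,0,-1.15]
    - [0.1,0.022,0.025,0.003,0,0,-1.15]
    - [0.1,0.022,0.025,0.003,0,0,-1.15]
    - [0.1,0.022,0.025,0.003,0,0,-1.15]
    - [0.1,0.022,0.025,0.003,0,0,-1.15]

```text
time_s: 1.52
ee_pos: [325.5, -407.2, 243.2]
ee_rot: [180.0, -0.0, 16.1]
force: [1.0, -0.1, -0.1]
gripper_width: 60.8
gripper_force: 0.0
```

Emit:
apply_moves:
  increments:
    - [0.1,0.022,0.025,0,0,0,-1.15]
    - [0.1,0.022,0.025,0,0,0,-1.15]
    - [0.1,0.022,0.025,0,0,0,-1.15]
    - [0.1,0.022,0.025,0,0,0,-1.15]
    - [0.1,0.022,0.025,0,0,0,-1.15]

```text
time_s: 1.93
ee_pos: [435.7, -282.0, 243.2]
ee_rot: [180.0, -0.0, 10.4]
force: [-0.3, -0.0, 0.3]
gripper_width: 50.1
gripper_force: 0.0
```

Emit:
apply_moves:
  increments:
    - [0.1,0.022,0.025,0,0,0,-1.15]
    - [0.1,0.022,0.025,0,0,0,-1.15]
    - [0.1,0.022,0.025,0,0,0,-1.15]
    - [0.1,0.022,0.025,0,0,0,-1.15]
    - [0.1,0.022,0.025,0,0,0,-1.15]

```text
time_s: 2.35
ee_pos: [545.7, -157.0, 243.1]
ee_rot: [180.0, -0.0, 4.6]
force: [0.6, -0.5, 0.3]
gripper_width: 50.3
gripper_force: 0.0
```

Emit:
apply_moves:
  increments:
    - [0.1,0.022,0.025,0,0,0,-1.15]
    - [0.1,0.022,0.025,0,0,0,-1.15]
    - [0.1,0.022,0.025,0,0,0,-1.15]
    - [0.1,0.022,0.025,0,0,0,-1.15]
    - [0.1,0,0,0,0,0,0]

```text
time_s: 2.77
ee_pos: [636.2, -53.8, 242.2]
ee_rot: [-179.9, -0.1, 0.3]
force: [-0.1, -0.6, -1.5]
gripper_width: 50.2
gripper_force: 0.0
```

Emit:
apply_moves:
  increments:
    - [0.1,0.015,0.014,-0.02,0,0,-1.2]
    - [0.1,0.016,0.014,-0.03,0,0,0]
    - [0.1,0,0,-0.03,0,0,0]
    - [0.1,0,0,-0.03,0,0,0]
    - [0.1,0,0,0,0,0,0]

```text
time_s: 3.18
ee_pos: [659.5, -30.3, 126.2]
ee_rot: [-180.0, 0.8, -1.1]
force: [-1.1, 0.8, -0.6]
gripper_width: 50.1
gripper_force: 0.0
```

Emit:
apply_moves:
  increments:
    - [0.1,0,0,0,0,0,0]
    - [0.1,0,0,0,0,0,0]

```text
time_s: 3.35
ee_pos: [664.7, -30.9, 134.9]
ee_rot: [180.0, -0.2, -1.1]
force: [-0.0, 0.6, -0.1]
gripper_width: 50.2
gripper_force: 0.0
```

Emit:
apply_moves:
  increments:
    - [0.1,0,0,-0.012,0,0,0]
    - [0.1,0,0,-0.012,0,0,0]
    - [0.1,0,0,-0.007,0,0,0]
    - [0.1,0,0,-0.004,0,0,0]
    - [0.1,0,0,0,0,0,0]

```text
time_s: 3.77
ee_pos: [662.9, -30.4, 96.6]
ee_rot: [180.0, 0.1, -1.1]
force: [-0.6, 0.6, 0.3]
gripper_width: 50.1
gripper_force: 0.0
```

Emit:
apply_moves:
  increments:
    - [0.1,0,0,0,0,0,0]
    - [0.1,0,0,0,0,0,0]

```text
time_s: 3.93
ee_pos: [664.1, -30.4, 98.4]
ee_rot: [180.0, -0.0, -1.1]
force: [-0.6, 0.1, -0.2]
gripper_width: 50.5
gripper_force: 0.0
```

```bash
python3 - <<'E'
from h import *
o=[]
for n,(a,b) in(("top",(230,120)),("scene",(200,140))):
    f=cams.grab_frame(n); o.append(cv2.resize(f["color"][b:b+200,a:a+180,::-1],(396,440),interpolation=2))
    for q in finder.trace("medallion",n): print(n,circ(f,q["pixels"],86))
cv2.imwrite("pics/c2.png",np.hstack(o)); print(status.state()["ee_pos"])
E
```

```text
top [ 714.3 -134.7   20.2   60.3]
scene [752.6  57.1  59.5  64.5]
scene [603.3 -56.9  11.   23.8]
scene [ 615.  -427.9   71.1  294.7]
[664.05197612 -30.37240182  98.41712282]
```

View pics/c2.png

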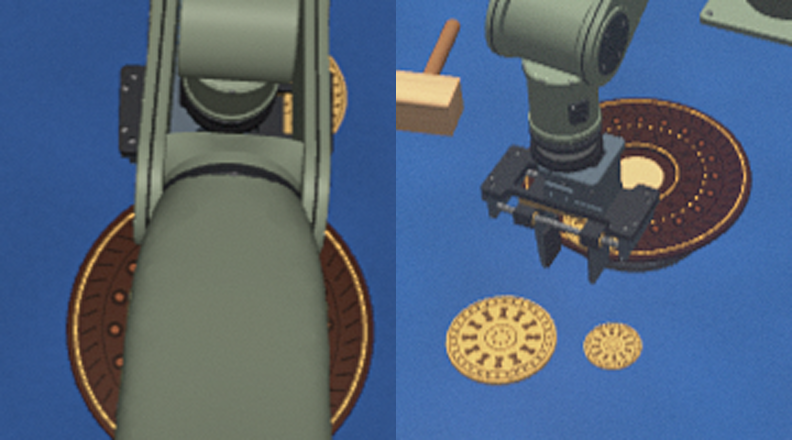

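The fingers stand behind the disc on its far side (scene crop, fingers at about (545,255) and (597,265)), clear of everything. Pushing now.

Emit:
apply_moves:
  increments:
    - [0.1,-0.004,0,-0.002,0,0,0]
    - [0.1,-0.004,0,0,0,0,0]
    - [0.1,-0.005,0,0,0,0,0]
    - [0.1,-0.005,0,0,0,0,0]
    - [0.1,-0.005,0,0,0,0,0]

```text
time_s: 4.55
ee_pos: [640.6, -30.5, 96.1]
ee_rot: [180.0, -0.1, -1.1]
force: [1.9, -0.4, -0.1]
gripper_width: 50.0
gripper_force: 0.8
```

Emit:
apply_moves:
  increments:
    - [0.1,-0.005,0,0,0,0,0]
    - [0.1,-0.005,0.001,0,0,0,0]
    - [0.1,-0.005,0,0,0,0,0]
    - [0.1,-0.005,0,0,0,0,0]
    - [0.1,-0.005,0,0,0,0,0]

```text
time_s: 4.97
ee_pos: [615.5, -29.4, 96.1]
ee_rot: [180.0, -0.0, -1.1]
force: [1.8, 0.2, -0.6]
gripper_width: 50.1
gripper_force: 0.8
```

Emit:
apply_moves:
  increments:
    - [0.1,-0.005,0,0,0,0,0]
    - [0.1,-0.005,0,0,0,0,0]
    - [0.1,-0.004,0,0,0,0,0]
    - [0.1,-0.003,0,0,0,0,0]
    - [0.1,0,0,0,0,0,0]

```text
time_s: 5.38
ee_pos: [597.9, -29.4, 96.0]
ee_rot: [180.0, 0.1, -1.1]
force: [0.9, -0.6, -0.3]
gripper_width: 50.4
gripper_force: 0.3
```

Emit:
apply_moves:
  increments:
    - [0.1,-0.004,0,0,0,0,0]
    - [0.1,-0.005,0,0,0,0,0]
    - [0.1,-0.005,0.001,0,0,0,0]
    - [0.1,-0.005,0,0,0,0,0]
    - [0.1,-0.004,0,0,0,0,0]

```text
time_s: 5.8
ee_pos: [575.1, -28.3, 96.0]
ee_rot: [180.0, 0.0, -1.1]
force: [1.7, 0.8, 0.9]
gripper_width: 50.2
gripper_force: 0.9
```

Emit:
apply_moves:
  increments:
    - [0.1,-0.004,0,0,0,0,0]
    - [0.1,-0.004,0,0,0,0,0]
    - [0.1,-0.004,0.001,0,0,0,0]
    - [0.1,-0.003,0,0,0,0,0]
    - [0.1,-0.002,0,0,0,0,0]

```text
time_s: 6.22
ee_pos: [559.1, -27.4, 96.4]
ee_rot: [180.0, -0.1, -1.1]
force: [3.9, -0.3, 2.8]
gripper_width: 50.4
gripper_force: 1.8
```

```bash
python3 - <<'E'
from h import *
f=cams.grab_frame("scene")
cv2.imwrite("pics/c3.png",cv2.resize(f["color"][150:290,220:380,::-1],(640,560),interpolation=2)); print(status.state()["ee_pos"],status.state()["force"])
E
```

```text
[558.61178861 -27.42132859  96.40825302] [ 0.83341686 -0.56582135  0.92041684]
```

View pics/c3.png

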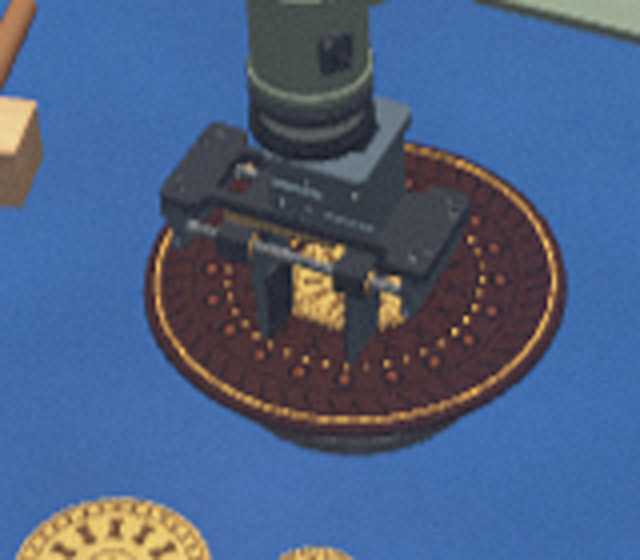

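The disc sits between the fingers (crop (330,290)), tilted into the recess. About 6 mm is left, so I'll go in small steps and watch the force.

Emit:
apply_moves:
  increments:
    - [0.1,-0.001,0,0,0,0,0]
    - [0.1,-0.001,0,0,0,0,0]
    - [0.1,-0.001,0,0,0,0,0]
    - [0.1,0,0,0,0,0,0]

```text
time_s: 6.6
ee_pos: [554.9, -27.5, 95.4]
ee_rot: [180.0, 0.1, -1.1]
force: [1.4, 0.1, 0.1]
gripper_width: 50.2
gripper_force: 0.8
```

Emit:
apply_moves:
  increments:
    - [0.1,-0.001,0,0,0,0,0]
    - [0.1,-0.001,0,0,0,0,0]
    - [0.1,0,0,0,0,0,0]

```text
time_s: 6.85
ee_pos: [553.1, -27.4, 95.7]
ee_rot: [180.0, 0.1, -1.1]
force: [0.7, -0.3, -0.9]
gripper_width: 50.2
gripper_force: 0.5
```

Emit:
apply_moves:
  increments:
    - [0.1,-0.001,0,0,0,0,0]
    - [0.1,-0.001,0,0,0,0,0]
    - [0.1,0,0,0,0,0,0]

```text
time_s: 7.1
ee_pos: [551.0, -27.2, 95.9]
ee_rot: [-180.0, 0.1, -1.1]
force: [-0.2, 0.1, -1.2]
gripper_width: 50.3
gripper_force: 0.0
```

Emit:
apply_moves:
  increments:
    - [0.1,-0.001,0,0,0,0,0]
    - [0.1,-0.001,0,0,0,0,0]
    - [0.1,0,0,0,0,0,0]

```text
time_s: 7.35
ee_pos: [549.4, -27.3, 96.0]
ee_rot: [-180.0, 0.0, -1.1]
force: [-0.3, -0.1, 0.1]
gripper_width: 49.6
gripper_force: 0.0
```

Emit:
apply_moves:
  increments:
    - [0.1,0,0,0.01,0,0,0]
    - [0.1,0,0,0.02,0,0,0]
    - [-1,0,0,0.03,0,0,0]
    - [-1,0,0,0.03,0,0,0]
    - [-1,0,0,0.01,0,0,0]

```text
time_s: 7.77
ee_pos: [552.1, -27.5, 201.2]
ee_rot: [180.0, -0.5, -1.1]
force: [1.0, -0.4, -0.3]
gripper_width: 33.1
gripper_force: 0.0
```

```bash
python3 - <<'E'
from h import *
f=cams.grab_frame("scene")
for q in finder.trace("medallion","scene"): print(q["rect"],circ(f,q["pixels"],80))
cv2.imwrite("pics/c4.png",cv2.resize(f["color"][150:290,220:380,::-1],(640,560),interpolation=2)); print(status.state()["ee_pos"],status.state()["force"])
E
```

```text
[221.3, 274.5, 56.5, 40.7] [786.5 -60.1 119.3 122.1]
[290.1, 205.4, 34.1, 26.8] [497.  -26.2  91.7  98.5]
[426.8, 303.6, 42.3, 47.1] [696.5 391.6  97.4 125.2]
[288.3, 285.2, 23.3, 24.0] [747.3  54.9  58.2  58.7]
[551.22841814 -27.49429547 198.8041392 ] [ 0.33126915  0.27897684 -0.44575302]
```

View pics/c4.png

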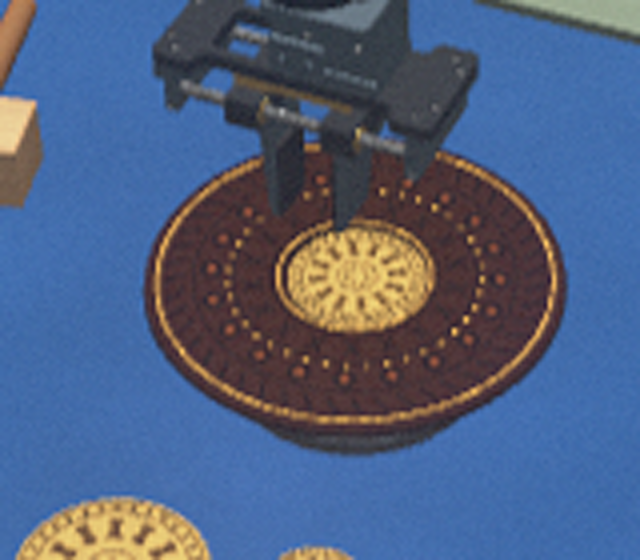

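The disc lies in the recess, centred at (497,-26). Next I'll close the fingers, centre over it and press down.

Emit:
apply_moves:
  increments:
    - [-1,-0.016,0,0,0,0,0]
    - [-1,-0.02,0,0,0,0,0]
    - [-1,-0.015,0,0,0,0,0]
    - [-1,0,0,-0.015,0,0,0]
    - [-1,0,0,-0.02,0,0,0]
  newtons: 10

```text
time_s: 8.28
ee_pos: [498.1, -27.4, 160.6]
ee_rot: [180.0, -0.1, -1.1]
force: [0.4, 1.0, 0.1]
gripper_width: 0.4
gripper_force: 0.0
```

Emit:
apply_moves:
  increments:
    - [-1,0,0,-0.02,0,0,0]
    - [-1,0,0,-0.012,0,0,0]
    - [-1,0,0,-0.006,0,0,0]
    - [-1,0,0,0,0,0,0]
    - [-1,0,0,0,0,0,0]

```text
time_s: 8.7
ee_pos: [498.5, -27.4, 122.4]
ee_rot: [-180.0, 0.1, -1.1]
force: [0.3, 0.4, -1.2]
gripper_width: 0.7
gripper_force: 0.0
```

Emit:
apply_moves:
  increments:
    - [-1,0,0,-0.01,0,0,0]
    - [-1,0,0,-0.008,0,0,0]
    - [-1,0,0,-0.004,0,0,0]
    - [-1,0,0,-0.002,0,0,0]
    - [-1,0,0,0,0,0,0]

```text
time_s: 9.12
ee_pos: [498.4, -27.4, 98.4]
ee_rot: [180.0, 0.1, -1.1]
force: [0.0, 0.1, 0.6]
gripper_width: 0.4
gripper_force: 0.0
```

Emit:
apply_moves:
  increments:
    - [-1,0,0,-0.002,0,0,0]
    - [-1,0,0,-0.001,0,0,0]
    - [-1,0,0,0,0,0,0]
    - [-1,0,0,0,0,0,0]

```text
time_s: 9.45
ee_pos: [498.9, -27.4, 96.1]
ee_rot: [180.0, -0.0, -1.1]
force: [0.2, -1.2, 0.0]
gripper_width: 0.4
gripper_force: 0.0
```

Emit:
apply_moves:
  increments:
    - [-1,0,0,-0.001,0,0,0]
    - [-1,0,0,0,0,0,0]
    - [-1,0,0,0,0,0,0]

```text
time_s: 9.7
ee_pos: [498.8, -27.4, 95.0]
ee_rot: [180.0, -0.0, -1.1]
force: [-0.0, 0.3, -0.0]
gripper_width: 0.3
gripper_force: 0.0
```

Emit:
apply_moves:
  increments:
    - [-1,0,0,-0.001,0,0,0]
    - [-1,0,0,0,0,0,0]
    - [-1,0,0,0,0,0,0]

```text
time_s: 9.95
ee_pos: [499.0, -27.4, 94.3]
ee_rot: [180.0, -0.0, -1.1]
force: [-0.9, 0.5, 3.5]
gripper_width: 0.4
gripper_force: 1.5
```

Emit:
apply_moves:
  increments:
    - [-1,0,0,-0.0005,0,0,0]
    - [-1,0,0,0,0,0,0]
    - [-1,0,0,0,0,0,0]

```text
time_s: 10.2
ee_pos: [499.0, -27.4, 94.3]
ee_rot: [180.0, -0.0, -1.1]
force: [-1.2, -0.2, 6.9]
gripper_width: 0.3
gripper_force: 3.5
```

Emit:
apply_moves:
  increments:
    - [-1,0,0,-0.0005,0,0,0]
    - [-1,0,0,-0.0005,0,0,0]
    - [-1,0,0,0,0,0,0]
    - [-1,0,0,0,0,0,0]

```text
time_s: 10.53
ee_pos: [499.0, -27.4, 94.2]
ee_rot: [180.0, -0.1, -1.1]
force: [-4.1, -0.0, 13.6]
gripper_width: 0.6
gripper_force: 7.1
```

Emit:
apply_moves:
  increments:
    - [-1,0,0,-0.0005,0,0,0]
    - [-1,0,0,0,0,0,0]
    - [-1,0,0,0,0,0,0]
    - [-1,0,0,0,0,0,0]

```text
time_s: 10.87
ee_pos: [499.0, -27.4, 94.2]
ee_rot: [180.0, -0.1, -1.1]
force: [-4.7, 0.2, 17.5]
gripper_width: 0.3
gripper_force: 8.8
```

Emit:
apply_moves:
  increments:
    - [-1,0,0,-0.0003,0,0,0]
    - [-1,0,0,0,0,0,0]
    - [-1,0,0,0,0,0,0]
    - [-1,0,0,0,0,0,0]
    - [-1,0,0,0,0,0,0]

```text
time_s: 11.28
ee_pos: [499.0, -27.4, 94.2]
ee_rot: [180.0, -0.1, -1.1]
force: [-5.5, 0.4, 20.5]
gripper_width: 0.5
gripper_force: 9.9
```

Emit:
apply_moves:
  increments:
    - [-1,0,0,0,0,0,0]
    - [-1,0,0,0,0,0,0]
    - [-1,0,0,0,0,0,0]
    - [-1,0,0,0,0,0,0]
    - [-1,0,0,0,0,0,0]

```text
time_s: 11.7
ee_pos: [499.0, -27.4, 94.2]
ee_rot: [180.0, -0.1, -1.1]
force: [-5.4, 0.8, 19.5]
gripper_width: 0.5
gripper_force: 9.9
```

```bash
python3 - <<'E'
from h import *
f=cams.grab_frame("scene")
cv2.imwrite("pics/c5.png",cv2.resize(f["color"][150:290,220:380,::-1],(640,560),interpolation=2)); print(status.state()["ee_pos"],status.state()["force"])
E
```

```text
[499.01294811 -27.41245679  94.23719371] [-5.41790627e+00 -1.12899584e-02  2.00114469e+01]
```

View pics/c5.png

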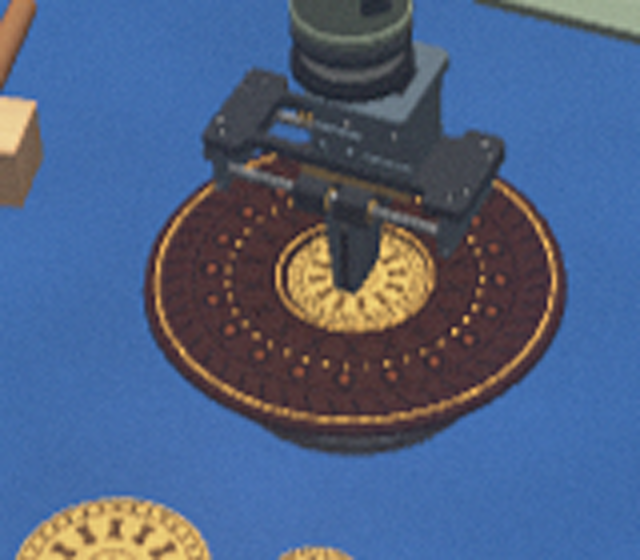

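The disc lies flush, with the closed fingertips pressing at its centre (crop (350,285)) at a steady 20 N.

```bash
python3 -c "
from workcell import env
print(env.job_done())"
```

```text
the job is handed in; nothing more can be done
None
```

The 92 mm medallion was pushed into the recess without being lifted, lies flush, and the job was handed in with the fingertips still pressing on it at about 20 N; the hand-in returned no verdict.

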